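Put the mincer's parts away in their tray

TASK

Put the washed parts of the small mincer away in the parts tray, each lying flat and roughly centred in its own nest: the smaller perforated plate in the large round nest, the spacer ring in the small round nest, the four-armed knife in the square nest, and the dressing stone lengthwise in the long nest. The stone lies tight against the side of the scale and has to be nudged along clear of it before fingers fit around it. The larger perforated plate and the three-armed knife belong to another machine: leave them where they lie.

Things in the scene. Friction and masses are not known exactly. Their poses are not given: they have to be found in the camera images.
- plate: The smaller perforated mincer plate: plain steel disc, diameter 58 mm, 16 mm thick, dark holes on top. Origin: centre of its underside, z up. Lies on the table in a loose field of five steel parts and a white cup (60 mm wide, 40 mm tall), centres at least 95 mm apart.
- ring: Plain steel spacer ring: outer diameter 44 mm, bore 28 mm, 20 mm tall, lying flat. Origin: centre of its underside, z up. Lies on the table in a loose field of five steel parts and a white cup (60 mm wide, 40 mm tall), centres at least 95 mm apart.
- knife: Four-armed steel mincer knife: a flat plus sign, 52 mm from tip to tip, arms 14 mm wide and 16 mm thick, with a 24 mm hub 18 mm tall. Origin: centre of its underside; its arms lie along its own x and y axes, z up. Lies on the table in a loose field of five steel parts and a white cup (60 mm wide, 40 mm tall), centres at least 95 mm apart.
- stone: Red-brown block 100 x 36 x 24 mm, flat, loose, 190 g. Origin: centre of underside; long side along its x. At the start its +y side is within 3 mm of a fixed scale (grey, 140 mm along x, 170 mm across, 38 mm tall) that ends 50 to 70 mm beyond the stone's centre in +x, 70 to 90 mm in -x. Table clear behind its -x end and 110 mm ahead: pushed there it slides out past the scale.
- nest_big_round: The large round nest: shallow steel dish, inner diameter 78 mm. Fixed on the dark flat parts tray, 8 mm above the table. Origin: centre of its underside; floor 2 mm, rim (3 mm thick) 6 mm above the origin. Its place among the three in the tray's row of nests changes (centres 96 mm apart).
- nest_small_round: The small round nest: shallow steel dish, inner diameter 62 mm. Fixed on the dark flat parts tray, 8 mm above the table. Origin: centre of its underside; floor 2 mm, rim (3 mm thick) 6 mm above the origin. Its place among the three in the tray's row of nests changes (centres 96 mm apart).
- nest_square: The square nest: shallow steel dish, inside 72 x 72 mm, sides along its own x and y. Fixed on the dark flat parts tray, 8 mm above the table. Origin: centre of its underside; floor 2 mm, rim (3 mm thick) 6 mm above the origin. Its place among the three in the tray's row of nests changes (centres 96 mm apart).
- nest_long: The long nest: shallow steel dish, inside 120 x 54 mm, long side along its own x, which is also the direction of the row of three nests, whose centre line runs 95 mm to its +y side. Fixed on the dark flat parts tray, 8 mm above the table. Origin: centre of its underside; floor 2 mm, rim (3 mm thick) 6 mm above the origin.
- plate_large: Look-alike, to be left: the larger perforated steel plate, diameter 80 mm, 16 mm thick. Origin: centre of its underside.
- knife_three: Look-alike, to be left: the steel knife with three arms, each reaching 27 mm from the centre, 18 mm tall. Origin: centre of its underside.
Things that resemble listed ones, but are neither listed nor needed, are in the scene too. What is shaped like the knife but green, pink or turquoise is not meant.

How it is judged:
By the outcome, as a careful person would: the job done as asked, in the order asked, and still so for the second after the job is handed in, with the robot touching nothing.
It also fails if it takes over 104 s, if anything falls off the work surface, if the arm or the gripper's body presses on something with over 40 N, if the wrist force passes 120 N, or if a joint passes its speed limit or range.

ROBOT

A 6-joint arm with a two-finger parallel gripper is mounted at the origin on the work surface. World frame = base frame: x ahead of the robot, y to its left, z up, the work surface at z = 0. Lengths are in mm, angles in rad, forces in N, time in s.
With the tool pointing down it reaches from about 250 to 725 mm from the base axis. Payload 4 kg.
Tool frame: the origin (TCP) lies at the very end of the fingers, on their centre line; the grasp point (between the pads) lies 19 mm behind it; z points along the fingers, y is the line along which they close (so a half turn about z gives the same grasp; the last joint's range is limited). The gripper opens to 85 mm and grips with 20 to 120 N. Pads are 22 mm wide; open, the fingers measure 114 mm over their backs; the gripper's body (76 mm by 85 mm) begins 54 mm behind the grasp point. The pads swing forward as they close: fully open they stand 13 mm farther back than shut.
Start: joints at [-1.115, 0.241, 0.005, 1.335, 0, 1.571], TCP at [220.089, -448.955, 231.306] pointing down, gripper open.
Joint ranges: [-2.72, 2.72], [-1.05, 1.87], [-1.09, 1.28], [-1.99, 2.15], [-1.42, 1.44], [-3.14, 3.14]. Speed limits (rad/s): [2.79, 2.79, 3.14, 3.14, 3.14, 3.14].

INTERFACE

Orientations are given as a rotation vector (axis times angle).
In Python, from cell import reach, move_l, move_j, move_gripper, wait, ik, sense, capture, get_calibration, IKError, job_done gives the robot as it stands. Calls block until the motion is done:
- reach(position, orientation): joint-space move of the TCP to a pose.
- move_l(position, rot=None, vel=150): straight line of the TCP; rot=None keeps the orientation; vel is the mean speed in mm/s.
- move_j(angles): joint-space move.
- move_gripper(opening, effort=None): finger opening in mm; effort is the grip in N (None keeps the last); returns when the fingers have stopped.
- wait(seconds).
- ik(position, orientation): joint angles nearest the present ones, or None.
- sense(): the state.
- capture(name): name is "scene" or "top"; returns the picture (384x512x3 uint8, red, green, blue); there is no depth.
- get_calibration(name): a dict with "fx", "fy", "cx", "cy" (pixels), "rvec" (rotation vector, rad) and "tvec" (3), from world to camera coordinates, as OpenCV has them. Camera axes: x right, y down, z forward; pixel columns grow to the right and rows downward; lengths in mm; the calibration is good to about 2 mm. A picture is of the moment at which its call begins. get_calibration takes no time and is no camera call.
A pose or a line that the arm cannot do raises IKError and nothing moves.
- job_done(): hands the job in; it is judged then, once.
The state is a dict: "time_s": time; "joint_pos": joint angles; "dq": joint speeds; "tau": joint torques, N m; "tool_pos": TCP position; "orientation": TCP orientation; "force": force on the tool from outside, world axes, zero at the start; "moment": the same for the moment, N m; "gripper_width": finger opening in mm; "grasp_force": force on a finger pad.
Only numpy, scipy, OpenCV 4.12 (cv2) and the standard library are available. Lean on these libraries where they do the work, as an engineer would, in place of code of your own. Each camera call takes 0.05 s, during which the arm holds its last target. There are 200 camera calls.

## Working session

There is one attempt and no reset: what is moved stays moved. The work goes in short steps, each a Python script; the robot and the scene stay as the last script left them, time stands still between calls to the robot, and variables do not carry over. Pictures are saved under pics/ and viewed, at most 14 in all, crops included, and the job is handed in when it is done.

```bash
ls; mkdir -p pics
python3 - <<'E'
from cell import *
import cv2,numpy as np
for n in("scene","top"):
    im=capture(n); cv2.imwrite(f"pics/{n}0.png",im[:,:,::-1]); c=get_calibration(n)
    R=cv2.Rodrigues(np.array(c["rvec"]))[0]; print(n,c, "pos",-R.T@np.array(c["tvec"]),"fwd",R[2])
    cv2.imwrite(f"pics/{n}0b.png",cv2.resize(im[:,:,::-1],(800,600),interpolation=cv2.INTER_CUBIC))
s=sense();print(s["orientation"],s["tool_pos"],s["time_s"],s["force"])
E
```

```text
pics
scene {'fx': 379.85305782932625, 'fy': 379.85305782932625, 'cx': 258.07557962817145, 'cy': 192.08085746583512, 'rvec': array([ 2.23846673,  1.26644925, -0.40553806]), 'tvec': array([-251.47118073, -314.09855819, 1075.14617618])} pos [ 884.17973513 -238.25304646  692.3125313 ] fwd [-0.49812149  0.29966628 -0.81367997]
top {'fx': 426.44447781221805, 'fy': 426.44447781221805, 'cx': 251.57995622531303, 'cy': 197.52744038476777, 'rvec': array([ 2.14408016, -2.19578738,  0.10307948]), 'tvec': array([  -1.65587238,  492.70634184, 1063.96307297])} pos [ 386.47645808  -15.03903403 1106.88277457] fwd [ 0.0974717   0.00151159 -0.99523715]
[-3.05857246e+00 -7.09342624e-01  6.27745096e-04] [ 219.85058045 -448.4434572   230.50661005] 0.1 [-0.75285664 -0.30586938 -0.24889499]
```

View pics/top0b.png

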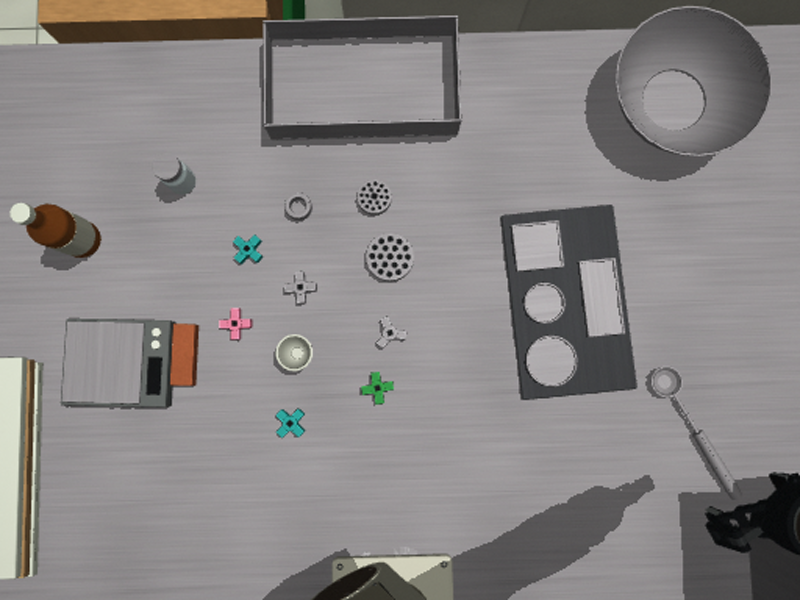

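View pics/scene0b.png

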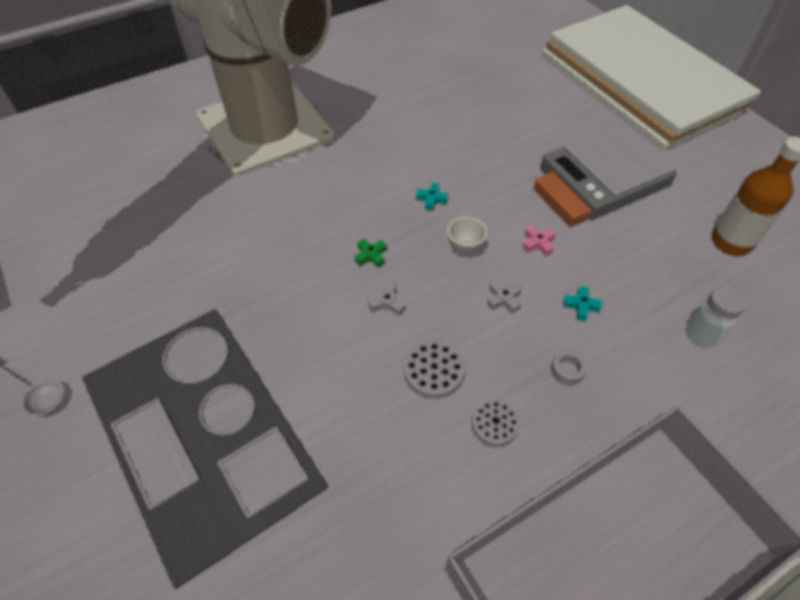

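Top view (800×600 pixels): plate (374,197), ring (298,206), four-armed steel knife (299,288), stone (184,354) against the scale, square nest (538,245), small round (545,302), big round (551,361), long (601,297). The scene view shows the same parts; next come masks and closer crops.

Run:
```python
import cv2,numpy as np
t=cv2.imread("pics/top0.png");s=cv2.imread("pics/scene0.png")
def crop(im,u,v,r=24,S=200): return cv2.resize(cv2.getRectSubPix(im,(2*r,2*r),(u,v)),(S,S),interpolation=cv2.INTER_CUBIC)
k=1/1.5625
T=[(374*k,197*k),(298*k,206*k),(299*k,288*k),(184*k,354*k)]
S=[(495*k,422*k),(568*k,367*k),(505*k,294*k),(563*k,198*k)]
print([t[int(v),int(u)] for u,v in T])
row=lambda im,L:np.hstack([crop(im,u,v,28 if i==3 else 20) for i,(u,v) in enumerate(L)])
# contrast stretch
def st(x): return np.clip((x.astype(float)-40)*1.5,0,255).astype(np.uint8)
cv2.imwrite("pics/m1.png",st(np.vstack([row(t,T),row(s,S)])))
```

```text
[array([28, 28, 27], dtype=uint8), array([149, 147, 149], dtype=uint8), array([30, 30, 28], dtype=uint8), array([ 56,  91, 167], dtype=uint8)]
```

View pics/m1.png

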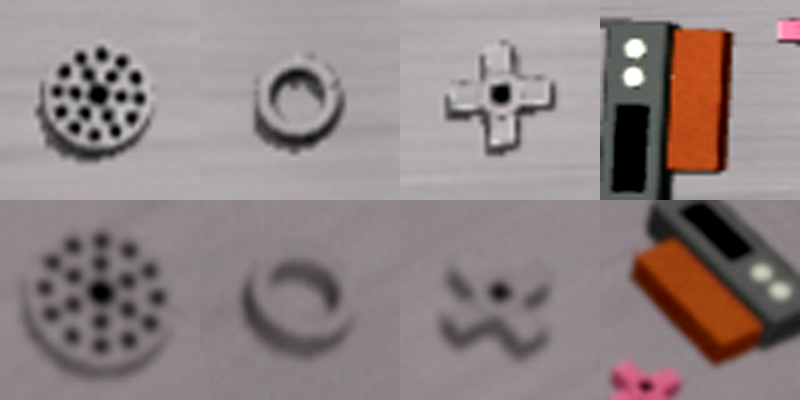

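The crops show the plate's and the knife's dark centre holes clearly in both views, the ring's bore (top crop near its centre), and the stone's orange top face separable by hue. I'll triangulate these.

```bash
cat > h.py <<'E'
import cv2,numpy as np
from cell import *
def cam(n):
    c=get_calibration(n);R=cv2.Rodrigues(np.array(c["rvec"]))[0];t=np.array(c["tvec"])
    K=np.array([[c["fx"],0,c["cx"]],[0,c["fy"],c["cy"]],[0,0,1]]);return K,R,t
C={n:cam(n) for n in("top","scene")}
def plane(n,p,z):
    K,R,t=C[n];p=np.atleast_2d(p);d=np.c_[p,np.ones(len(p))]@np.linalg.inv(K).T@R;o=-R.T@t
    return (o+d*((z-o[2])/d[:,2])[:,None])[:,:2]
def proj(n,X):
    K,R,t=C[n];q=K@(R@np.array(X,float)+t);return q[:2]/q[2]
def tri(pt,ps):
    P=[C[n][0]@np.c_[C[n][1],C[n][2]] for n in("top","scene")]
    X=cv2.triangulatePoints(P[0],P[1],np.array(pt,float),np.array(ps,float)).ravel();X=X[:3]/X[3]
    return X,[np.round(np.linalg.norm(proj(n,X)-p),2) for n,p in(("top",pt),("scene",ps))]
def down(psi): return np.pi*np.array([np.cos(psi/2),np.sin(psi/2),0])
def blobs(mask,amin):
    n,l,s,c=cv2.connectedComponentsWithStats(mask.astype(np.uint8));return [(c[i],s[i,4],l==i) for i in range(1,n) if s[i,4]>=amin]
E
python3 - <<'E'
from h import *
im={n:cv2.imread(f"pics/{n}0.png") for n in C}
k=1/1.5625
def dark(n,u,v,r=4):
    g=cv2.cvtColor(im[n],cv2.COLOR_BGR2GRAY).astype(float);u,v=int(round(u)),int(round(v))
    y,x=np.mgrid[v-r:v+r+1,u-r:u+r+1];w=g[v-r:v+r+1,u-r:u+r+1];w=np.clip(np.median(w)-30-w,0,None);return np.array([(x*w).sum(),(y*w).sum()])/w.sum()
for nm,a,b in(("plate",(374,197),(495,420)),("knife",(299,288),(505,292))):
    p=dark("top",a[0]*k,a[1]*k,3);q=dark("scene",b[0]*k,b[1]*k,3);print(nm,p,q,*tri(p,q),plane("top",p,16),plane("scene",q,16))
p=np.array((298*k,206*k-.8));q=np.array((568*k,367*k-1));print("ring",*tri(p,q),plane("top",p,20),plane("scene",q,20))
# nests: bright blobs inside tray
def nests(n):
    g=cv2.cvtColor(im[n],cv2.COLOR_BGR2GRAY);d=blobs((g<75),2000)
    for c,a,m in d:
        cs,_=cv2.findContours(m.astype(np.uint8),cv2.RETR_CCOMP,cv2.CHAIN_APPROX_NONE)
        for q in cs:
            A=cv2.contourArea(q)
            if 300<A<3000: (x,y),(w,h),an=cv2.minAreaRect(q);M=cv2.moments(q);print(n,A,"c",M['m10']/A,M['m01']/A,"plane14",plane(n,(M['m10']/A,M['m01']/A),14))
            if 300<A<3000 and n=="top": 
                pts=plane(n,q[:,0].astype(np.float64),14).astype(np.float32);print("   rect mm",np.round(np.array(sum([list(e) if isinstance(e,tuple) else [e] for e in cv2.minAreaRect(pts)],[])),1))
nests("top");nests("scene")
for n in C:
    h=cv2.cvtColor(im[n],cv2.COLOR_BGR2HSV);m=(h[...,0]<16)&(h[...,1]>120)&(h[...,2]>60)
    for c,a,mm in blobs(m,150):
        v=h[...,2][mm];print(n,"stone?",c,a,np.percentile(v,[10,50,90]))
        for z in (24,):
            b=h[...,2];m2=mm&(b>(np.percentile(v,90)*.85))
            q=max(cv2.findContours(m2.astype(np.uint8),cv2.RETR_EXTERNAL,cv2.CHAIN_APPROX_NONE)[0],key=cv2.contourArea)
            print("  top face",cv2.minAreaRect(plane(n,q[:,0].astype(float),z).astype(np.float32)), q[:,0].mean(0))
E
```

```text
plate [238.67281106 126.10138249] [317.02352941 268.65882353] [682.04549541  15.76193056  14.01109254] [np.float64(0.09), np.float64(0.16)] [[681.63557928  15.90720527]] [[682.50920608  14.74609272]]
knife [191.3239819  183.45158371] [323.16759777 186.64804469] [533.05852803 140.61844322  18.55483891] [np.float64(0.09), np.float64(0.13)] [[533.52883018 141.1762081 ]] [[531.60590583 141.7913435 ]]
ring [670.61969002 140.49821018  17.68892409] [np.float64(0.31), np.float64(0.5)] [[670.50781782 140.81838917]] [[670.91582983 138.28209844]]
top 1917.0 c 111.19187967310032 17.096504955659885 plane14 [[990.09321787 352.60939957]]
   rect mm [988.5 353.4  64.9 454.    4.8]
top 914.0 c 352.9425601750547 230.40973741794312 plane14 [[ 402.95566357 -270.13499499]]
   rect mm [ 402.9 -270.3   87.3   85.7   43.1]
top 602.0 c 348.5454042081949 193.4111295681063 plane14 [[ 498.16306765 -263.2681779 ]]
   rect mm [ 498.1 -263.1   72.3   70.2   42.9]
top 1277.0 c 385.08339859044634 189.82054293918034 plane14 [[ 505.19744739 -357.72489459]]
   rect mm [ 505.7 -357.8  132.8   67.9    4.2]
top 1017.5 c 3
[... 932 characters left out ...]
25), (63.411582946777344, 44.31903076171875), 17.072622299194336) [ 32.47761194 141.        ]
top stone? [117.33853354 226.70670827] 641 [ 79. 165. 170.]
  top face ((428.2505187988281, 331.34161376953125), (33.86448287963867, 96.77153015136719), 87.31192016601562) [116.31313131 226.61616162]
scene stone? [491.51351351 119.67162162] 740 [ 76.   93.5 113. ]
  top face ((584.9290161132812, 631.4122924804688), (59.59892272949219, 77.17745208740234), 40.153934478759766) [494.28571429 119.31168831]
scene stone? [359.63327948 126.90468498] 619 [ 93. 141. 148.]
  top face ((427.69439697265625, 330.8404235839844), (33.31986618041992, 97.51312255859375), 88.49996185302734) [359.76811594 124.39130435]
```

```bash
cat >> h.py <<'E'
Z=110
def st(tag):
    s=sense();print(tag,"t",round(s["time_s"],1),"w",round(s["gripper_width"],1),"gf",np.round(s["grasp_force"],1),"F",np.round(s["force"],1),"p",np.round(s["tool_pos"],1));return s
def pick(xy,psi,opening,z,force=50):
    move_gripper(opening);reach([*xy,Z],down(psi));move_l([*xy,z],vel=150);st("down");move_gripper(0,force);st("closed");move_l([*xy,Z],vel=200);return st("up")
def place(xy,psi,z,opening):
    reach([*xy,Z],down(psi));move_l([*xy,z+12],vel=180);move_l([*xy,z],vel=30);st("at nest");move_gripper(opening);move_l([*xy,Z],vel=200);st("away")
E
python3 - <<'E'
from h import *
im=cv2.imread("pics/top0.png");k=1/1.5625
b=np.array((299*k,288*k));f=lambda x,y:plane("top",b+np.array([x-500,y-100])/5,16)[0]
L,Rr,U,D=f(448,101),f(553,92),f(499,42),f(503,146);print("knife arms",np.rad2deg(np.arctan2(*(L-Rr)[::-1]))-90,np.rad2deg(np.arctan2(*(U-D)[::-1])),np.linalg.norm(L-Rr),np.linalg.norm(U-D),(L+Rr)/2,(U+D)/2)
for p,q in(((344.2,156.75),(167.2,301.6)),((348.55,193.4),(144.4,261.66)),((352.94,230.4),(124.26,226.9)),((385.08,189.8),(98.18,289.8))):print("nest",tri(p,q)[0])
print("stone",tri((116.31,226.62),(359.77,124.39)),"scale +x edge",plane("top",(110*1.0,321*k),38),plane("top",(66*k,321*k),38), plane("top",(172*k,405*k),38))
s=pick((682,15.5),0,76,2)
if s["gripper_width"]>50: place((402.9,-270.1),0,14,76)
E
```

```text
knife arms 3.558141973326869 1.6158523108250527 54.344553603776866 54.17932141495818 [533.08251989 140.82647626] [534.44159612 140.56037978]
nest [ 593.98699213 -256.28821132   14.61316129]
nest [ 498.10188003 -263.0179459    14.98234893]
nest [ 402.96571825 -270.02503782   14.56438765]
nest [ 505.58406688 -358.05469425   11.62043262]
stone (array([426.62982044, 332.16260574,  21.72178239]), [np.float64(0.05), np.float64(0.06)]) scale +x edge [[479.71219688 343.33422789]] [[483.80351519 514.17059439]] [[345.57267738 341.96420958]]
down t 5.1 w 76.1 gf 0.0 F [-0.6 -0.3  0.4] p [682.9  15.5   3.1]
closed t 5.4 w 55.4 gf 53.6 F [ 0.  -0.2  6.3] p [683.7  15.5   4.4]
up t 6.1 w 55.3 gf 53.3 F [-0.4  0.4 -2.9] p [680.9  15.5 108.5]
at nest t 11.9 w 55.2 gf 53.6 F [ 0.8 -0.5  1. ] p [ 403.2 -270.3   14.4]
away t 12.9 w 76.0 gf 0.0 F [-0.9 -0.2  0.1] p [ 402.5 -269.8  109.5]
```

```bash
cat >> h.py <<'E'
def look(name):
    o=[]
    for n,c,r in(("top",(350,193),60),("scene",(135,270),80)):
        im=capture(n)[:,:,::-1].copy();cv2.imwrite(f"pics/{name}_{n}.png",im);o.append(cv2.resize(cv2.getRectSubPix(im,(2*r,2*r),c),(400,400),interpolation=cv2.INTER_CUBIC))
    cv2.imwrite(f"pics/{name}.png",np.hstack(o))
E
python3 - <<'E'
from h import *
reach([500,-50,200],down(0)); look("l1")
E
```

```text
(no output)
```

View pics/l1.png

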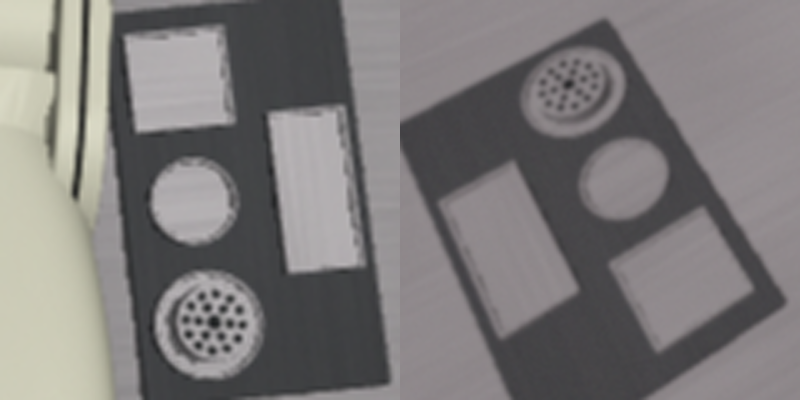

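Both views show the plate lying flat and about centred in the large nest (hole pattern centre (214,323), nest centre (209,324), and the shift matches parallax). Ring next, then the knife.

Run:
```python
from h import *
s=pick((670.6,140.0),0,62,3)
if s["gripper_width"]>36:
    place((498.1,-263.0),0,15,60)
    s=pick((533.4,141.0),0.045,68,2)
    if s["gripper_width"]>44: place((594.0,-256.3),0.0718,14,66)
reach([480,200,160],down(0));look("l2")
```

```text
down t 20.1 w 62.1 gf 0.0 F [ 0.1 -0.7  0.6] p [671.5 140.2   4.1]
closed t 20.4 w 41.9 gf 51.1 F [0.4 0.1 5.4] p [672.2 140.4   5.3]
up t 21.1 w 41.7 gf 50.8 F [-0.1 -0.1 -2. ] p [669.7 139.8 108.6]
at nest t 26.9 w 41.8 gf 51.0 F [0.2 0.3 0.6] p [ 498.4 -263.2   15.3]
away t 27.8 w 60.1 gf 0.0 F [-0.7 -0.5 -0.3] p [ 497.7 -262.8  109.4]
down t 33.5 w 67.9 gf 0.0 F [-0.4  0.5 -0.2] p [534.1 141.2   2.7]
closed t 33.8 w 50.2 gf 52.5 F [-0.4  0.5  6.5] p [534.9 141.4   3.7]
up t 34.5 w 50.1 gf 52.0 F [ 0.3  0.1 -2.1] p [532.6 140.8 109. ]
at nest t 40.2 w 50.3 gf 52.4 F [-1.4  0.5  3.8] p [ 594.5 -256.5   14.8]
away t 41.2 w 66.1 gf 0.0 F [-1.   0.2 -2. ] p [ 593.5 -256.1  109.2]
```

View pics/l2.png

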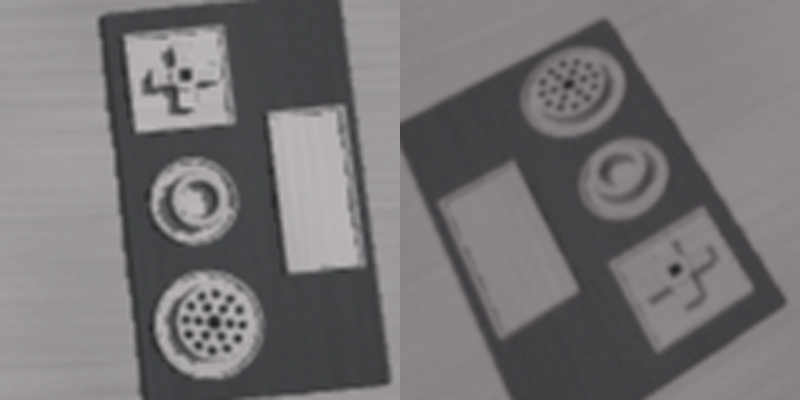

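Ring, knife and plate all lie flat and centred in their nests. Now I push the stone along.

```bash
cat >> h.py <<'E'
def stone():
    for n in C:
        im=capture(n)[:,:,::-1].copy();cv2.imwrite(f"pics/st_{n}.png",im);h=cv2.cvtColor(im,cv2.COLOR_BGR2HSV)
        m=(h[...,0]<16)&(h[...,1]>120)&(h[...,2]>60)
        for c,a,mm in blobs(m,150):
            v=h[...,2][mm];m2=mm&(h[...,2]>np.percentile(v,90)*.85)
            q=max(cv2.findContours(m2.astype(np.uint8),cv2.RETR_EXTERNAL,cv2.CHAIN_APPROX_NONE)[0],key=cv2.contourArea)
            r=cv2.minAreaRect(plane(n,q[:,0].astype(float),24).astype(np.float32))
            if 80<max(r[1])<110 and min(r[1])<42: print(n,np.round(r[0],1),np.round(r[1],1),round(r[2],1),"px",c)
E
python3 - <<'E'
from h import *
move_gripper(0);reach([348,330,90],down(np.pi/2));move_l([348,330,10],vel=150);st("behind")
for x,y in((380,329.5),(420,328.5),(457,327)):
    move_l([x,y,10],vel=70);st("push")
move_l([440,327,10],vel=100);move_l([440,327,110],vel=200);move_gripper(60);reach([480,100,160],down(0));stone();st("end")
a=cv2.imread("pics/st_top.png")[150:290,20:220];cv2.imwrite("pics/l3.png",cv2.resize(a,(800,560),interpolation=cv2.INTER_CUBIC))
E
```

```text
behind t 51.2 w -0.6 gf 0.0 F [-0.   0.7 -0.7] p [348.4 330.3  10.4]
push t 51.9 w 0.2 gf 0.0 F [ 0.1  0.1 -0.3] p [380.5 329.4  10. ]
push t 52.6 w -0.1 gf 0.0 F [0.3 0.  0.1] p [420.3 328.5  10. ]
push t 53.3 w -0.0 gf 0.0 F [ 0.6 -0.1 -0.3] p [457.5 327.1  10. ]
top [524.3 331.8] [96.3 28.1] 0.5 px [114.85496183 190.93638677]
scene [523.7 328.9] [33.9 97.1] 89.1 px [385.06038292 151.98232695]
end t 59.2 w 59.8 gf 0.0 F [ 0.3  0.5 -0.1] p [480.  100.1 160. ]
```

View pics/l3.png

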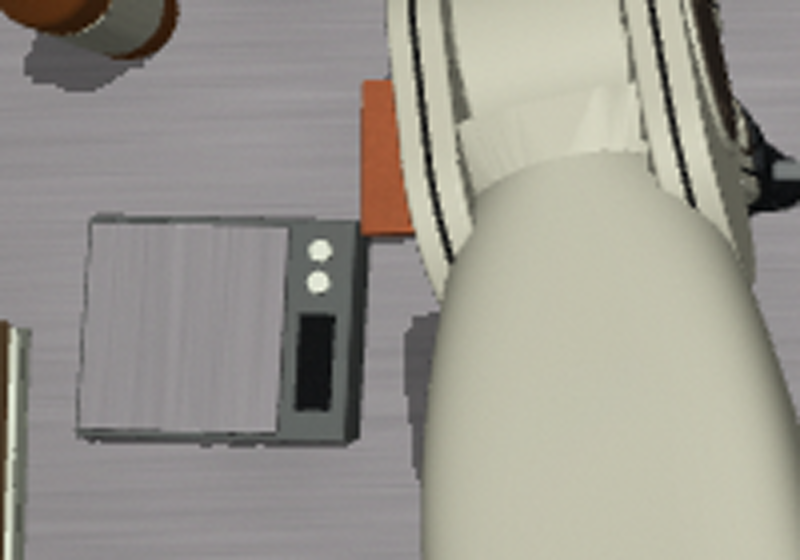

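The stone's rear end (crop (385,235)) is now just past the scale's +x edge (crop row 220), so the fingers can fit around it; it reads (524, 329.5). Grasp and place.

Run:
```python
from h import *
s=pick((524,329.5),-0.025,62,4)
if s["gripper_width"]>28: place((505.6,-357.9),0.0718,15.5,56)
reach([400,50,200],down(0));look("l4");st("end")
```

```text
down t 61.2 w 61.9 gf 0.0 F [-0.6 -0.2  0.2] p [525.  329.5   5.2]
closed t 61.5 w 35.1 gf 52.4 F [-0.2  0.5  5.9] p [525.2 330.4   5.8]
up t 62.2 w 35.0 gf 51.5 F [ 0.  -0.7 -1.8] p [523.  328.9 108.5]
at nest t 67.5 w 35.0 gf 52.3 F [-1.   0.4  4.2] p [ 506.2 -358.4   16.7]
away t 68.5 w 55.8 gf 0.0 F [-0.1 -0.  -0.2] p [ 505.2 -357.6  109.3]
end t 73.1 w 56.3 gf 0.0 F [-0.3  0.3 -0.4] p [400.   49.9 200. ]
```

View pics/l4.png

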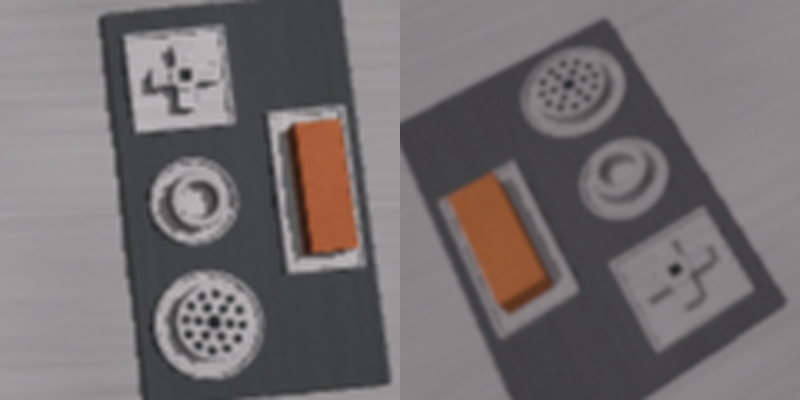

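The stone lies flat and lengthwise in the long nest (top face from (292,120) to (355,250) in the left crop). I'll check its offset numerically before handing in.

Run:
```python
from h import *
ok=True
for n in C:
    h=cv2.cvtColor(cv2.imread(f"pics/l4_{n}.png"),cv2.COLOR_BGR2HSV);m=(h[...,0]<16)&(h[...,1]>120)&(h[...,2]>60)
    for c,a,mm in blobs(m,150):
        v=h[...,2][mm];m2=mm&(h[...,2]>np.percentile(v,90)*.85)
        q=max(cv2.findContours(m2.astype(np.uint8),cv2.RETR_EXTERNAL,cv2.CHAIN_APPROX_NONE)[0],key=cv2.contourArea)
        r=cv2.minAreaRect(plane(n,q[:,0].astype(float),34).astype(np.float32))
        if r[0][1]<-200: print(n,r); ok&=np.hypot(r[0][0]-505.6,r[0][1]+357.9)<6
print(ok)
if ok: print(job_done())
```

```text
top ((505.953857421875, -358.63116455078125), (98.09355163574219, 33.43831253051758), 4.871384620666504)
scene ((503.72052001953125, -358.2693176269531), (98.61304473876953, 33.95927810668945), 4.577259540557861)
True
the job is handed in; nothing more can be done
None
```

The plate, ring, knife and stone are put away in that order, each lying flat and about centred in its own nest (the stone within about 2 mm); I never gripped or pushed the two look-alikes, and I handed the job in at about 73 s of the 104 s allowed.

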